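# Prop the wooden board against the crate

## Robot

A 6-joint arm with a two-finger parallel gripper is mounted at the origin on the work surface; the furniture and walls round the work are solid. World frame = base frame: x ahead of the robot, y to its left, z up, the work surface at z = 0. Lengths are in m, angles in rad, forces in N, time in s.
With the tool pointing down it reaches from about 0.3 to 0.875 m from the base axis. Payload 6.4 kg.
Tool frame: the origin (TCP) lies on the mounting face of the last link; the fingertips stand 173 mm ahead of it and the grasp point (between the pads) lies 155 mm ahead of it (ctrl.tip_reach is the distance from the TCP to the fingertips, in m); z points along the fingers, y is the line along which they close (so a half turn about z gives the same grasp; the last joint's range is limited). The gripper opens to 85 mm and grips with 20 to 120 N. Pads are 22 mm wide; open, the fingers measure 114 mm over their backs; the gripper's body (76 mm by 85 mm) begins 54 mm behind the grasp point. The pads swing forward as they close: fully open they stand 13 mm farther back than shut.
Start: joints at [-1.552, 0.181, 1.607, -0, 1.354, -0.206], TCP at [0.128, -0.561, 0.405] pointing down, gripper open.
Joint ranges: [-2.99, 2.99], [-0.89, 2.07], [0.3, 2.58], [-1.14, 4.28], [0, 2.63], [-3.12, 3.12]. Speed limits (rad/s): [2.57, 2.57, 3.01, 3.14, 3.14, 3.14].

## Interface

Orientations are given as a unit quaternion [w, x, y, z].
In Python, from bench import ctrl gives the robot as it stands.
- The arm moves only by the shell command python3 -m pendant 'ROWS'. ROWS is JSON, a list that holds one entry, the list of rows, each a list of 7 numbers: the opening, from 0 (shut) to 1 (fully open), then the shift along the tool's x, y, z in mm, then the turn, a rotation vector about the tool's x, y, z in rad. A call has 1 to 5 rows; each row is the pose to reach, as a shift and turn from the pose commanded when the call began, along the tool's axes at that moment; what a row does not reach only later rows make up. A row lasts 1/12 s, in which the tool goes at most 41.7 mm and 7.16 degrees, less where a joint would pass 70% of its speed; a pose out of reach is approached as far as the arm can. A call with a gripper value outside its range is refused whole. The fingers move at their own pace and stop on an object; the grip force is fixed at half the most. Time passes only in rows, so rows that repeat a pose let the fingers close. It gives the time, the measured TCP pose, the force, the opening and the grip force at its end, in the units of the state.
- ctrl.get_obs(): the state, without advancing time (a new reading comes with each control period).
- ctrl.camera(name): name is "scene" or "top" or "wrist"; returns the picture (384x512x3 uint8, red, green, blue); there is no depth.
- ctrl.camera_params(name): a dict with "mtx" (3x3 intrinsics, pixels), "world_from_camera" (4x4, takes a point from camera to world coordinates); the wrist camera has in their place "tool_from_camera" (4x4, takes a point from camera to tool coordinates, whose origin is the TCP and whose axes are the flange's). Camera axes: x right, y down, z forward; pixel columns grow to the right and rows downward; lengths in m; the calibration is good to about 2 mm. A picture is of the moment at which its call begins: read the wrist's pose just before it. camera_params takes no time and is no camera call.
- ctrl.hand_in(): hands the job in; it is judged then, once.
Trained networks look in the newest picture that a camera, given by its name, has taken for a name from the list of things; names that differ only in an ending like _2 or _b are one class to them, and where a whole thing is asked for, a point or a joint stands for the part that bears it (a point fixed in the world has none). Each returns a list of dicts, best first, with "confidence" (0 to 1); they miss things now and then, are a little off and sometimes report something else, mostly with a low value. They report only what shows in the picture. A call takes as long as a camera call.
- ctrl.boxes_of(camera, name): "point" ([column, row] as shares, 0 to 1, of the picture: columns of its width, rows of its height, amid what is visible of it).
The state is a dict: "time_s": time; "q": joint angles; "dq": joint speeds; "joint_efforts": joint torques, N m; "eef_pos": TCP position; "eef_rot": TCP orientation; "wrist_force": force on the tool from outside, world axes, zero at the start; "torque": the same for the moment, N m; "opening": opening from 0.0 (shut) to 1.0 (fully open); "grasp_force": force on a finger pad.
Only numpy, scipy, OpenCV 4.12 (cv2) and the standard library are available. Lean on these libraries where they do the work, as an engineer would, in place of code of your own. Each camera call takes 0.05 s, during which the arm holds its last target. There are 200 camera calls.

## Task

Take the wooden serving board out of the dowel rack and prop it up on show: stand it on its short edge on the counter and lean it back against the long side of the slatted crate that faces you, roughly in the middle and square to it, tilted back 10 to 25 degrees so that it rests there by itself. Leave the coin tray standing in the rack, and do not shove the crate out of its place.

Things in the scene. Friction and masses are not known exactly. Their poses are not given: they have to be found in the camera images.
- board_centre (a point): Centre (half-way through the thickness) of the flat wooden serving board, mid-brown with a darker strip at each end: 150 x 224 x 16 mm, 0.35 kg. It starts upright in a rack slot on a 150 mm short edge, its top edge 112 mm above this point; grasp that edge across the 16 mm. y: along the length, up; x: along the width, level; z: through the thickness, level, roughly towards the robot.
- coin_tray: Dark rubber coin tray, 115 x 170 x 17 mm, standing upright on its short edge in the rack's other slot, top about 182 mm above the counter. To be left there. Origin: centre of its back face; y up, z level, roughly towards the robot.
- crate: Small open crate of pale wooden slats, empty, loose but heavy (1.6 kg): 100 mm deep (x), 190 mm long (y), 130 mm high, upright sides. Origin: centre of its underside, on the counter; x points roughly away from the robot, so the long side to lean on is the face at x = -50 mm, its top rim at z = 130 mm.
- board_rack: Fixed rack of pale wood: base 125 x 130 mm, 12 mm thick, with upright dowels to 85 mm above the counter (lift a board 75 mm to clear them). Two slots, 20 mm wide, run along its y axis at x = -35 and x = +35 mm; either may hold the wooden board. Origin: centre of its underside.

How it is judged:
On the way:
1. the wooden board is lifted clear out of the rack (height (world z) of board_centre above 0.19 m), for 0.1 s.
At the end, for the whole second after the job is handed in: The wooden board stands by itself, at rest on its short edge on the counter, leaning 6 to 32 degrees back onto the crate's robot side; square to it within 15 degrees, edge level within 8, centre within 45 mm of the middle. Crate upright, within 30 mm of its start; coin tray still in the rack (angle between board_centre's own y axis and vertical between 0.1 and 0.56 rad and angle between board_centre's own x axis and vertical between 1.43 and 1.71 rad and angle between the x axis of board_centre and the y axis of crate, either way round below 0.26 rad and y of board_centre in the frame of crate between -0.045 and 0.045 m and x of board_centre in the frame of crate between -0.14 and -0.05 m and height (world z) of board_centre below 0.125 m and contact force between board and crate above 0.05 N and linear speed of board below 0.02 m/s and angle between crate's own z axis and vertical below 0.05 rad and distance of crate from where it was at the start of the episode below 0.03 m); the robot touches nothing.
It fails at once if the coin tray is moved from its place in the rack (more than 30 mm) (distance of coin_tray from where it was at the start of the episode above 0.03 m).
It fails at once if the crate is shoved more than 40 mm (distance of crate from where it was at the start of the episode above 0.04 m).
It also fails if it takes over 38 s, if anything falls off the work surface, if the arm or the gripper's body presses on something with over 40 N, if the wrist force passes 120 N, or if a joint passes its speed limit or range.

## Working session

There is one attempt and no reset: what is moved stays moved. The work goes in short steps, Python scripts to look and compute and a shell command to move; the robot and the scene stay as the last step left them, time stands still between calls to the robot, and variables do not carry over. Pictures are saved under pics/ and viewed, at most 10 in all, crops included, and the job is handed in when it is done.

```bash
mkdir -p pics; ls
python3 - <<'E'
from bench import ctrl
import cv2, numpy as np
o=ctrl.get_obs(); print(o['time_s'],o['eef_pos'],o['eef_rot'],o['wrist_force'])
ims=[]
for c in ['scene','top']:
    im=ctrl.camera(c); cv2.imwrite(f'pics/{c}0.png',cv2.resize(im[:,:,::-1],(800,600)))
    p=ctrl.camera_params(c); print(c,np.round(p['mtx'],1).tolist(),np.round(p['world_from_camera'],3).tolist())
    for n in ['board_centre','coin_tray','crate','board_rack']:
        print(n,[(np.round(np.array(b['point'])*[800,600],0).tolist(),round(b['confidence'],2)) for b in ctrl.boxes_of(c,n)][:3])
E
```

```text
pics
0.0 [ 0.12817489 -0.56027159  0.40379074] [-8.65026172e-04  9.93690939e-01  1.12149735e-01  7.38981168e-05] [ 0.05634117 -0.10884857 -0.22270126]
scene [[380.6, 0.0, 247.5], [0.0, 380.6, 188.5], [0.0, 0.0, 1.0]] [[0.32, 0.846, -0.427, 0.841], [0.947, -0.281, 0.154, -0.121], [0.01, -0.454, -0.891, 0.868], [0.0, 0.0, 0.0, 1.0]]
board_centre [([257.0, 279.0], 0.75)]
coin_tray [([275.0, 342.0], 0.85)]
crate [([507.0, 278.0], 0.87)]
board_rack [([303.0, 377.0], 0.57)]
top [[392.9, 0.0, 253.0], [0.0, 392.9, 186.3], [0.0, 0.0, 1.0]] [[0.014, -0.994, 0.107, 0.396], [-1.0, -0.015, -0.006, -0.002], [0.007, -0.106, -0.994, 0.959], [0.0, 0.0, 0.0, 1.0]]
board_centre [([520.0, 331.0], 0.83)]
coin_tray [([510.0, 278.0], 0.71)]
crate [([254.0, 288.0], 0.72)]
board_rack [([487.0, 313.0], 0.58)]
```

View pics/scene0.png

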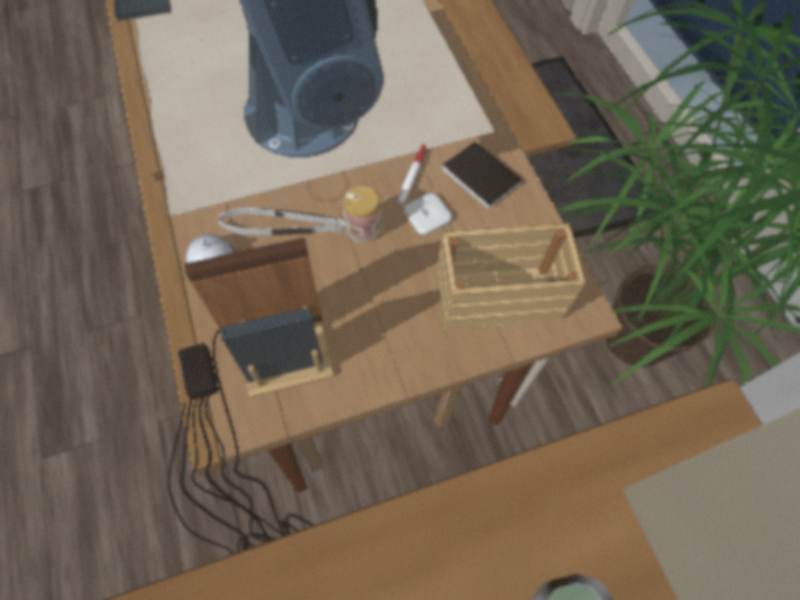

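View pics/top0.png

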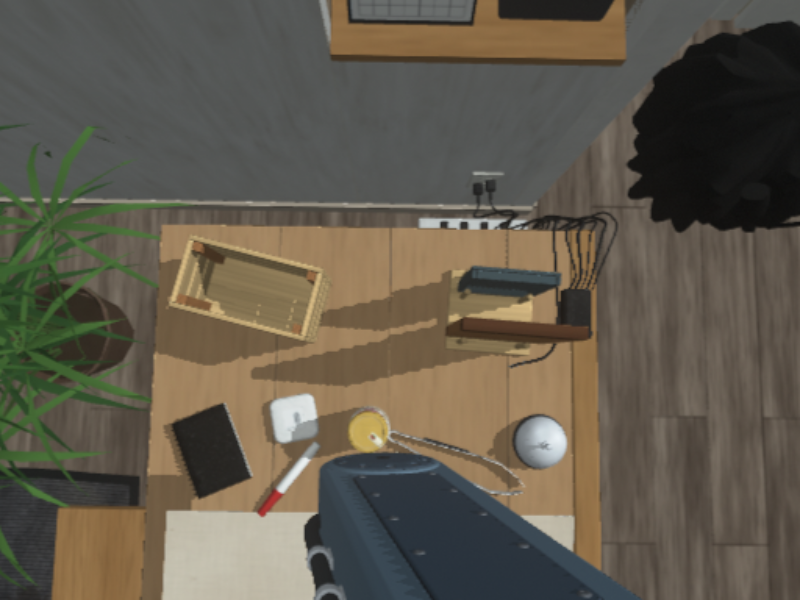

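The scene view shows the board (top edge about (187,268) to (305,245)) in the rack's robot-side slot, with the tray behind it at (275,342) and the crate to the left at (507,278). In the top view, the board's top edge runs (462,323) to (590,332). The crate's rim corners are (170,307), (315,342), (328,268) and (192,237).

```bash
cat > h.py <<'E'
from bench import ctrl
import numpy as np, cv2
from scipy.spatial.transform import Rotation as R
def tool():
    o=ctrl.get_obs(); T=np.eye(4); q=o['eef_rot']; T[:3,:3]=R.from_quat([q[1],q[2],q[3],q[0]]).as_matrix(); T[:3,3]=o['eef_pos']; return T
def ray(M,T,px,z):  # px in 512x384 pixels
    d=T[:3,:3]@np.linalg.solve(M,[px[0],px[1],1]); o=T[:3,3]; return o+d*(z-o[2])/d[2]
def proj(M,T,p):
    c=np.linalg.inv(T)@np.append(p,1); return (M@c[:3]/c[2])[:2]
E
python3 - <<'E'
from h import *
def P(c,px,z):
    p=ctrl.camera_params(c); return ray(p['mtx'],p['world_from_camera'],np.array(px)*.64,z)
pr=lambda n,v: print(n,np.round(v,3).tolist())
for px in [(462,318),(462,330),(590,328),(590,338)]: pr('board top',P('top',px,.236))
for px in [(188,270),(305,245),(187,262),(304,240)]: pr('board scene',P('scene',px,.236))
C=[P('top',px,.13) for px in [(170,307),(315,342),(328,268),(192,237)]]
for c in C: pr('crate',c)
S=[P('scene',px,.13) for px in [(440,238),(570,227),(582,280),(446,288)]]
for c in S: pr('crate sc',c)
for px in [(448,270),(447,350),(530,355)]: pr('rack',P('top',px,.012))
for px in [(475,268),(560,275),(475,278),(560,285)]: pr('tray',P('top',px,.182))
T=tool(); print(np.round(T,3).tolist()); p=ctrl.camera_params('wrist'); print(p)
E
```

```text
board top [0.442, -0.085, 0.236]
board top [0.428, -0.085, 0.236]
board top [0.433, -0.236, 0.236]
board top [0.421, -0.236, 0.236]
board scene [0.43, -0.23, 0.236]
board scene [0.441, -0.086, 0.236]
board scene [0.419, -0.229, 0.236]
board scene [0.433, -0.086, 0.236]
crate [0.458, 0.298, 0.13]
crate [0.414, 0.101, 0.13]
crate [0.515, 0.086, 0.13]
crate [0.555, 0.273, 0.13]
crate sc [0.424, 0.11, 0.13]
crate sc [0.467, 0.3, 0.13]
crate sc [0.553, 0.276, 0.13]
crate sc [0.504, 0.088, 0.13]
rack [0.532, -0.089, 0.012]
rack [0.407, -0.088, 0.012]
rack [0.402, -0.216, 0.012]
tray [0.51, -0.108, 0.182]
tray [0.503, -0.217, 0.182]
tray [0.497, -0.108, 0.182]
tray [0.49, -0.216, 0.182]
[[0.975, 0.223, 0.0, 0.128], [0.223, -0.975, 0.0, -0.561], [0.0, -0.0, -1.0, 0.405], [0.0, 0.0, 0.0, 1.0]]
{'mtx': array([[315.59597956,   0.        , 256.42742859],
       [  0.        , 315.59597956, 192.4123602 ],
       [  0.        ,   0.        ,   1.        ]]), 'tool_from_camera': array([[ 3.99538111e-04, -9.62486440e-01, -2.71329490e-01,
         6.84164474e-02],
       [ 9.99999731e-01,  2.17576984e-04,  7.00709333e-04,
        -2.23805271e-04],
       [-6.15388179e-04, -2.71329697e-01,  9.62486268e-01,
         3.05551243e-02],
       [ 0.00000000e+00,  0.00000000e+00,  0.00000000e+00,
         1.00000000e+00]])}
```

```bash
cat >> h.py <<'E'
def togo(pos,yaw,lean=0):
    """shift mm / turn rad to TCP pos, tool down, tool x at world angle yaw, tool leaning back (top towards tool y) by lean deg"""
    x=np.array([np.cos(yaw),np.sin(yaw),0]); z0=np.array([0,0,-1.]); y=np.cross(z0,x)
    Rm=np.c_[x,y,z0]@R.from_euler('x',lean,degrees=True).as_matrix()
    T=tool(); o=ctrl.get_obs()
    print('shift',np.round(T[:3,:3].T@(np.array(pos)-T[:3,3])*1000,1),'turn',np.round(R.from_matrix(T[:3,:3].T@Rm).as_rotvec(),3),'t',round(o['time_s'],2),'pos',np.round(T[:3,3],4),'F',np.round(o['wrist_force'],1))
E
R='[1,386,-323,-70,0,0,-1.293]'; python3 -m pendant '[[[1,386,-323,-70,0,0,-1.293],[1,386,-323,-70,0,0,-1.293],[1,386,-323,-70,0,0,-1.293],[1,386,-323,-70,0,0,-1.293],[1,386,-323,-70,0,0,-1.293]]]'
python3 -c "
from h import *
togo([.432,-.159,.475],1.518)"
```

```text
time_s: 0.92
eef_pos: [0.2536, -0.3946, 0.4336]
eef_rot: [0.0, 0.91, 0.415, 0.0]
wrist_force: [1.5, -0.8, 0.5]
opening: 1.002
grasp_force: 0.0
shift [294.8 -19.9 -41.4] turn [ 0.     0.    -0.663] t 0.92 pos [ 0.2536 -0.3946  0.4336] F [ 1.5 -0.8  0.5]
```

```bash
python3 -m pendant '[[[1,295,-20,-41,0,0,-0.663],[1,295,-20,-41,0,0,-0.663],[1,295,-20,-41,0,0,-0.663],[1,295,-20,-41,0,0,-0.663],[1,295,-20,-41,0,0,-0.663]]]' >/dev/null
python3 -c "
from h import *
togo([.432,-.159,.475],1.518)"
```

```text
shift [ 75.9  46.3 -12.3] turn [ 0.001  0.001 -0.037] t 1.33 pos [ 0.379  -0.2304  0.4627] F [ 1.8 -1.4  0.5]
```

```bash
python3 -m pendant '[[[1,76,46,-12,0,0,-0.037],[1,76,46,-12,0,0,-0.037],[1,76,46,-12,0,0,-0.037],[1,76,46,-12,0,0,-0.037],[1,76,46,-12,0,0,-0.037]]]' >/dev/null
python3 - <<'E'
from h import *
togo([.432,-.159,.475],1.518)
T=tool(); im=ctrl.camera('wrist'); p=ctrl.camera_params('wrist')
W=T@p['tool_from_camera']; u=np.array([.053,.9986,0]);n=np.array([.9986,-.053,0]);c=np.array([.432,-.159,.236])
im=im[:,:,::-1].copy()
im2=cv2.resize(im,(800,600))
for a in(-.075,.075):
  for b in (-.008,.008):
    q=proj(p['mtx'],W,c+a*u+b*n)*1.5625; print(a,b,np.round(q)); cv2.circle(im2,tuple(int(v) for v in q),3,(0,0,255),1)
cv2.imwrite('pics/w1.png',im2)
E
```

```text
shift [ 2.   0.5 -1.1] turn [-0.     0.    -0.005] t 1.75 pos [ 0.4314 -0.1609  0.4739] F [ 0.2 -0.5 -0. ]
-0.075 -0.008 [387. 467.]
-0.075 0.008 [420. 466.]
0.075 -0.008 [382. 140.]
0.075 0.008 [422. 140.]
```

View pics/w1.png

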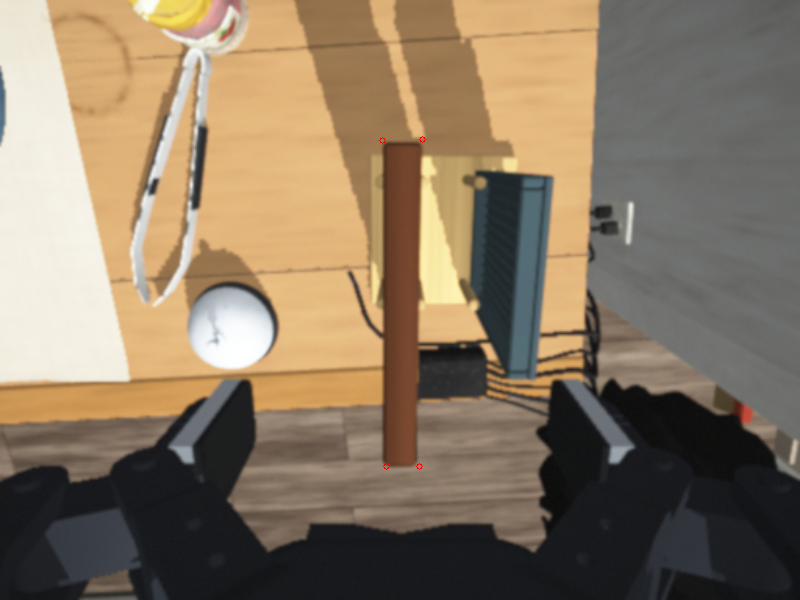

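The predicted corners (red) sit on the board's top edge, (385,140) to (418,466), and the board is midway between the fingers. So I descend and grip.

```bash
python3 -m pendant '[[[1,2,0,40,0,0,0],[1,2,0,80,0,0,0],[1,2,0,101,0,0,0],[1,2,0,101,0,0,0],[0,2,0,101,0,0,0]]]' 
python3 -m pendant '[[[0,0,0,0,0,0,0],[0,0,0,0,0,0,0],[0,0,0,0,0,0,0],[0,0,0,0,0,0,0],[0,0,0,0,0,0,0]]]'
python3 -m pendant '[[[0,0,0,0,0,0,0],[0,0,0,0,0,0,0],[0,0,0,0,0,0,0]]]'
```

```text
time_s: 2.22
eef_pos: [0.4307, -0.1603, 0.3723]
eef_rot: [-0.001, 0.729, 0.685, -0.0]
wrist_force: [1.0, -0.0, 1.2]
opening: 0.885
grasp_force: 0.0
time_s: 2.63
eef_pos: [0.4318, -0.1593, 0.3743]
eef_rot: [0.001, 0.728, 0.686, 0.0]
wrist_force: [0.0, 0.6, -1.3]
opening: 0.181
grasp_force: 58.5
time_s: 2.88
eef_pos: [0.432, -0.1593, 0.3742]
eef_rot: [0.001, 0.728, 0.686, 0.0]
wrist_force: [0.2, -0.9, 5.6]
opening: 0.18
grasp_force: 59.8
```

```bash
python3 -m pendant '[[[0,0,0,-15,0,0,0],[0,0,0,-35,0,0,0],[0,0,0,-60,0,0,0],[0,0,0,-85,0,0,0],[0,0,0,-110,0,0,0]]]' 
python3 -m pendant '[[[0,0,0,-25,0,0,0],[0,0,0,-25,0,0,0],[0,0,0,-25,0,0,0]]]'
python3 - <<'E'
from h import *
import sys
T=tool()
cam=ctrl.camera('top'); cv2.imwrite('pics/t2.png',cv2.resize(cam[:,:,::-1],(800,600)))
f=np.array([.439,.200,0]); yaw=1.348; th=np.radians(15)
uc=np.array([np.cos(yaw),np.sin(yaw),0]); n=np.array([uc[1],-uc[0],0])
# offset of board mid along tool x unknown small; grasp point depth 18mm below top edge -> 206 mm above bottom
k=np.array([0,0,1])
a=np.cos(th)*k+np.sin(th)*n; nb=np.cos(th)*n-np.sin(th)*k
bot=f-.13*np.tan(th)*n            # back bottom edge midpoint
tcp=bot-.008*nb+(.2235-.018+.155)*a
print('tcp',tcp, 'standoff',tcp-.05*n+.04*k)
togo(tcp-.06*n+.06*k,yaw,-15);togo(tcp-.06*n+.06*k,yaw,15)
E
```

```text
time_s: 3.3
eef_pos: [0.4312, -0.1587, 0.483]
eef_rot: [-0.001, 0.728, 0.686, -0.0]
wrist_force: [0.3, -0.6, -4.6]
opening: 0.179
grasp_force: 59.1
time_s: 3.55
eef_pos: [0.4316, -0.159, 0.5082]
eef_rot: [0.001, 0.728, 0.686, 0.0]
wrist_force: [0.1, 0.9, -4.9]
opening: 0.181
grasp_force: 59.0
tcp [0.48848926 0.18878784 0.35028681] standoff [0.43972509 0.19983573 0.39028681]
shift [360.1 -22.5  96.7] turn [-0.263 -0.022  0.163] t 3.6 pos [ 0.4314 -0.1588  0.5066] F [ 0.5 -0.1 -3.8]
shift [360.1 -22.5  96.7] turn [0.26  0.021 0.163] t 3.6 pos [ 0.4314 -0.1588  0.5066] F [ 0.5 -0.1 -3.8]
```

View pics/t2.png

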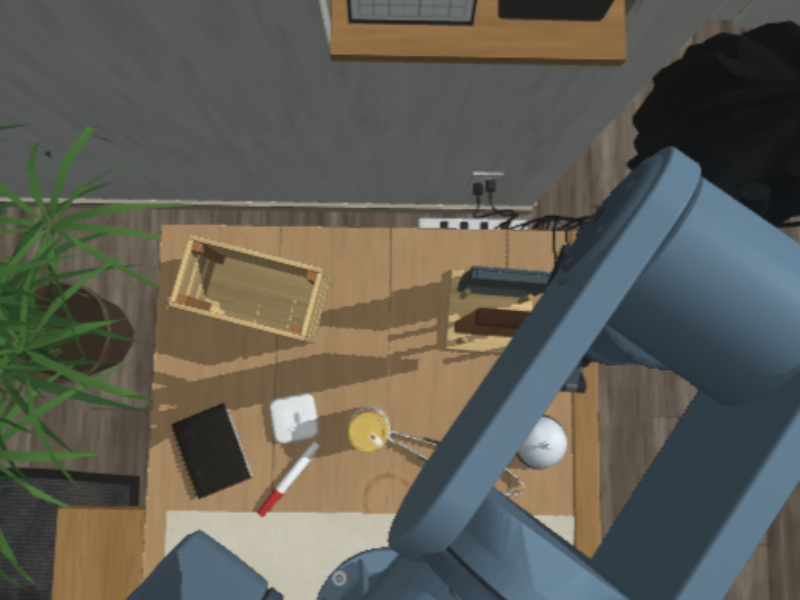

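The board is out of the rack at about (490,318), and the crate and tray haven't moved. I'll carry it high to a standoff in front of the crate, first checking the small white box at (295,418).

```bash
cat > pl.py <<'E'
from h import *
f=np.array([.439,.200,0]); yaw=1.348
uc=np.array([np.cos(yaw),np.sin(yaw),0]); n=np.array([uc[1],-uc[0],0]); k=np.array([0,0,1])
def tcp(deg=15):
    th=np.radians(deg); a=np.cos(th)*k+np.sin(th)*n; nb=np.cos(th)*n-np.sin(th)*k
    return f-.13*np.tan(th)*n-.008*nb+(.2235-.018+.155)*a
E
python3 - <<'E'
from pl import *
p=ctrl.camera_params('top')
for px in [(272,400),(312,395),(318,440)]: print(ray(p['mtx'],p['world_from_camera'],np.array(px)*.64,.02).round(3))
togo(tcp()-.045*n+.15*k,yaw,15)
E
```

```text
[0.328 0.177 0.02 ]
[0.337 0.116 0.02 ]
[0.27  0.106 0.02 ]
shift [357.7  -7.8   6.7] turn [0.26  0.021 0.163] t 3.6 pos [ 0.4314 -0.1588  0.5066] F [ 0.5 -0.1 -3.8]
```

```bash
python3 -m pendant '[[[0,36,-1,1,0.026,0.002,0.016],[0,72,-2,1,0.052,0.004,0.032],[0,108,-2,2,0.078,0.006,0.048],[0,144,-3,3,0.104,0.008,0.064],[0,180,-4,3,0.13,0.01,0.08]]]' >/dev/null
python3 -c "
from pl import *
togo(tcp()-.045*n+.15*k,yaw,15)"
```

```text
shift [175.5 -17.1   5.1] turn [0.126 0.011 0.081] t 4.02 pos [0.4375 0.0225 0.5022] F [ 0.5  0.7 -4. ]
```

```bash
python3 -m pendant '[[[0,36,-3,1,0.026,0.002,0.016],[0,72,-7,2,0.052,0.004,0.032],[0,108,-10,3,0.078,0.006,0.048],[0,144,-14,4,0.104,0.008,0.064],[0,175,-17,5,0.126,0.011,0.081]]]' >/dev/null
python3 -m pendant '[[[0,0,0,0,0,0,0],[0,0,0,0,0,0,0]]]' >/dev/null
python3 - <<'E'
from pl import *
togo(tcp()-.045*n+.15*k,yaw,15)
T=tool(); im=cv2.resize(ctrl.camera('wrist')[:,:,::-1],(800,600)); p=ctrl.camera_params('wrist'); W=T@p['tool_from_camera']
for s in (-.095,.095):
  for d in (0,.1):
    q=proj(p['mtx'],W,f+s*uc+d*n+.13*k)*1.5625; print(q.round()); cv2.circle(im,tuple(int(v) for v in q),4,(0,0,255),1)
cv2.imwrite('pics/w3.png',im)
E
```

```text
shift [ 0.7 -0.2  0. ] turn [0.001 0.003 0.004] t 4.6 pos [0.4447 0.198  0.5002] F [-0.2 -1.5 -3.8]
[523. 392.]
[674. 410.]
[545. 115.]
[726. 112.]
```

View pics/w3.png

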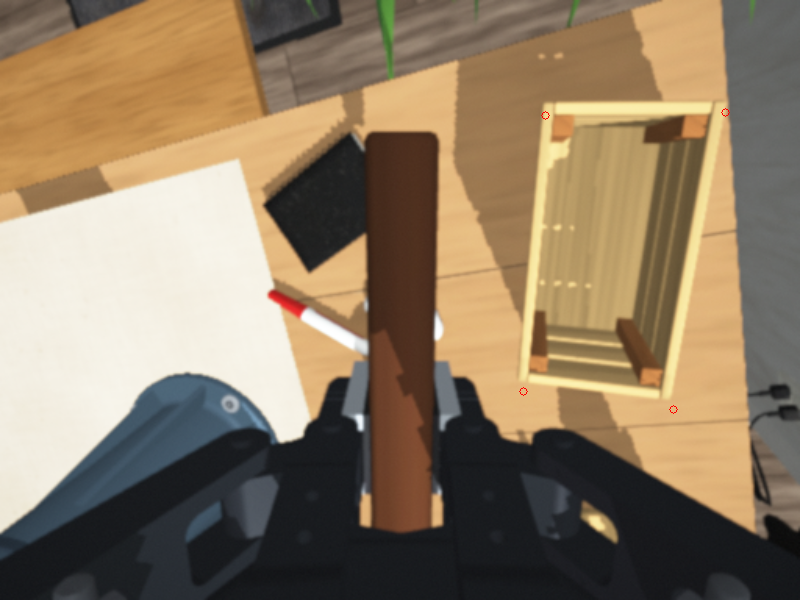

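The crate's rim corners show at (544,102), (519,380), (667,399) and (724,102), all about 12 px above my prediction. I'll refit the crate from these.

Run:
```python
from pl import *
T=tool(); p=ctrl.camera_params('wrist'); W=T@p['tool_from_camera']
C=np.array([ray(p['mtx'],W,np.array(q)*.64,.13) for q in [(544,102),(519,380),(667,399),(724,102)]])
print(C.round(4)); m=(C[0]+C[1])/2; d=C[0]-C[1]; print('mid',m,'len',np.linalg.norm(d),'yaw',np.arctan2(d[1],d[0]),'depths',np.linalg.norm(C[3]-C[0]),np.linalg.norm(C[2]-C[1]))
e=C[3]-C[2]; print(np.arctan2(e[1],e[0]), 'n/u err',(m-f)@n,(m-f)@uc)
```

```text
[[0.461  0.2995 0.13  ]
 [0.4169 0.1157 0.13  ]
 [0.5124 0.0921 0.13  ]
 [0.5578 0.2752 0.13  ]]
mid [0.43892685 0.20763085 0.13      ] len 0.1889958026649203 yaw 1.3351379013229163 depths 0.09978513952402189 0.09845230964970891
1.3280896595614848 n/u err -0.0017574408470548825 0.007426080996407813
```

```bash
sed -i 's/^f=.*/f=np.array([.4385,.206,0]); yaw=1.335/' pl.py; python3 -c "
from pl import *
togo(tcp()-.012*n+.012*k,yaw,15)"
```

```text
shift [  7.1  65.1 125.9] turn [0.002 0.006 0.016] t 4.65 pos [0.4448 0.197  0.5007] F [-0.1 -0.6 -3.1]
```

```bash
python3 -m pendant '[[[0,2,14,28,0,0.001,0.004],[0,4,28,56,0,0.003,0.008],[0,5,42,84,0,0.004,0.012],[0,7,56,110,0,0.005,0.016],[0,7,65,126,0.002,0.006,0.016]]]' >/dev/null
python3 -m pendant '[[[0,0,0,0,0,0,0],[0,0,0,0,0,0,0]]]'
python3 -c "
from pl import *
togo(tcp()-.012*n+.012*k,yaw,15)
togo(tcp()-.010*n+.0*k,yaw,15)"
```

```text
time_s: 5.23
eef_pos: [0.4766, 0.1955, 0.3634]
eef_rot: [-0.103, 0.78, 0.612, -0.081]
wrist_force: [0.4, -0.0, -2.2]
opening: 0.174
grasp_force: 59.4
shift [ 1.3 -0.4  1.3] turn [-0.    -0.001 -0.004] t 5.23 pos [0.4766 0.1955 0.3634] F [ 0.4 -0.  -2.2]
shift [ 1.4  4.6 12.4] turn [-0.    -0.001 -0.004] t 5.23 pos [0.4766 0.1955 0.3634] F [ 0.4 -0.  -2.2]
```

```bash
python3 -m pendant '[[[0,0,1,3,0,0,0],[0,0,2,6,0,0,0],[0,0,2.5,9,0,0,0],[0,0,2.5,9,0,0,0],[0,0,2.5,9,0,0,0]]]' |grep -E 'pos|wrist'
python3 -m pendant '[[[0,0,0.5,2,0,0,0],[0,0,0.5,2,0,0,0],[0,0,0.5,2,0,0,0]]]'|grep -E 'pos|wrist'
python3 -m pendant '[[[0,0,0.5,2,0,0,0],[0,0,0.5,2,0,0,0],[0,0,0.5,2,0,0,0]]]'|grep -E 'pos|wrist'
```

```text
eef_pos: [0.4769, 0.1967, 0.3558]
wrist_force: [0.3, 0.0, -2.5]
eef_pos: [0.4769, 0.1967, 0.3533]
wrist_force: [0.2, 0.5, -3.6]
eef_pos: [0.4773, 0.1965, 0.3523]
wrist_force: [-0.2, -2.6, 4.4]
```

```bash
python3 -m pendant '[[[0,0,0,-1.5,0,0,0],[0,0,2,-2,0,0,0],[0,0,4,-2.5,0,0,0],[0,0,6,-3,0,0,0],[0,0,6,-3,0,0,0]]]' |grep -E 'pos|wrist'
python3 -m pendant '[[[0,0,2,-0.5,0,0,0],[0,0,2,-0.5,0,0,0],[0,0,2,-0.5,0,0,0]]]'|grep -E 'pos|wrist'
python3 - <<'E'
from pl import *
T=tool(); im=cv2.resize(ctrl.camera('wrist')[:,:,::-1],(800,600)); cv2.imwrite('pics/w4.png',im)
togo(tcp(),yaw,15)
im=ctrl.camera('scene')[:,:,::-1]; cv2.imwrite('pics/s4.png',cv2.resize(im[90:240,220:420],(800,600)))
E
```

```text
eef_pos: [0.4835, 0.1951, 0.3523]
wrist_force: [-0.6, 0.3, -2.8]
eef_pos: [0.4854, 0.1946, 0.3525]
wrist_force: [-0.7, 0.4, -2.5]
shift [0.1 3.  1.5] turn [ 0.003 -0.002 -0.002] t 6.87 pos [0.4854 0.1946 0.3525] F [ 0.5  0.1 -2.2]
```

View pics/w4.png

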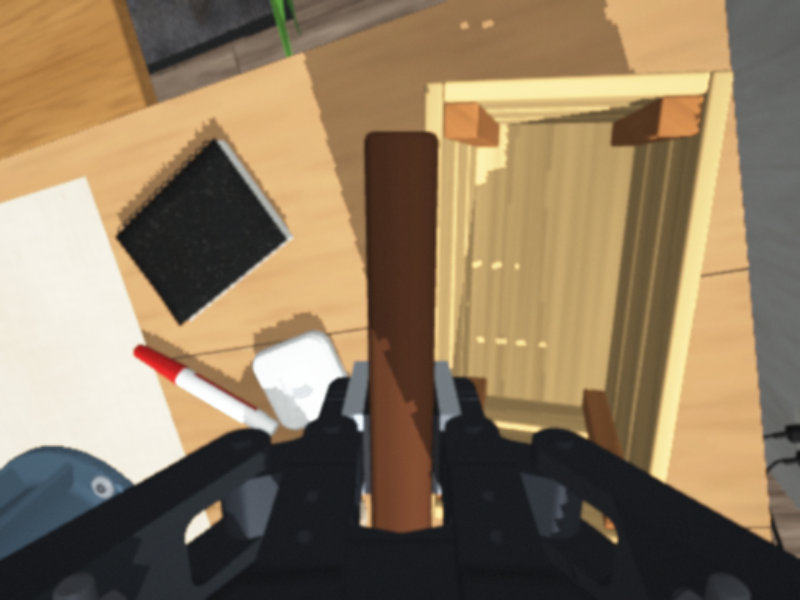

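View pics/s4.png

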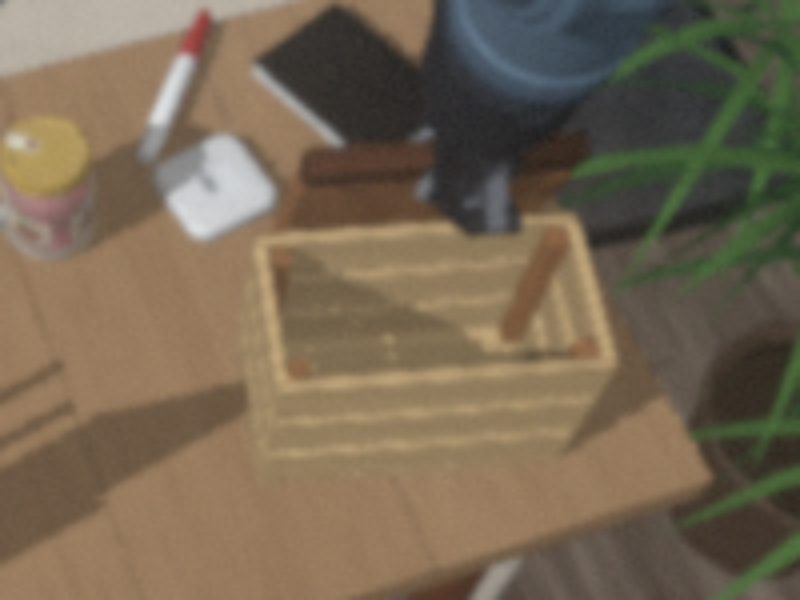

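The board is parallel to the crate's near side and a few mm short of it. I'll close that gap and then set it down.

```bash
python3 -m pendant '[[[0,0,1.5,-0.4,0,0,0],[0,0,3,-0.8,0,0,0],[0,0,3,-0.8,0,0,0],[0,0,3,-0.8,0,0,0]]]'|grep -E 'pos|wrist'
python3 -m pendant '[[[0,0,0.5,2,0,0,0],[0,0,0.5,2,0,0,0],[0,0,0.5,2,0,0,0]]]'|grep -E 'pos|wrist'
```

```text
eef_pos: [0.4873, 0.1942, 0.3522]
wrist_force: [-6.4, 2.2, -0.9]
eef_pos: [0.4873, 0.1943, 0.3517]
wrist_force: [-9.0, 0.4, 9.6]
```

It now touches both the crate and the counter, so I release it.

```bash
python3 -m pendant '[[[0.3,0,0,0,0,0,0],[0.4,0,0,0,0,0,0],[0.6,0,0,0,0,0,0],[0.6,0,0,0,0,0,0],[0.6,0,0,0,0,0,0]]]'
python3 -m pendant '[[[0.6,0,0,-10,0,0,0],[0.6,0,0,-25,0,0,0],[0.6,0,0,-45,0,0,0],[0.6,0,0,-70,0,0,0],[0.6,0,0,-100,0,0,0]]]'|grep -E 'pos|wrist'
python3 -m pendant '[[[0.6,0,0,-30,0,0,0],[0.6,0,0,-30,0,0,0],[0.6,0,0,-30,0,0,0],[0.6,0,0,-30,0,0,0]]]'|grep -E 'pos|wrist'
python3 - <<'E'
from pl import *
a=cv2.resize(ctrl.camera('scene')[90:240,220:420,::-1],(400,300)); c=cv2.resize(ctrl.camera('wrist')[:,:,::-1],(400,300)); b=cv2.resize(ctrl.camera('top')[:,:,::-1],(400,300))
for i in range(2): pass
cv2.imwrite('pics/f5.png',np.vstack([np.hstack([a,b]),np.hstack([c,c*0])]))
E
```

```text
time_s: 7.92
eef_pos: [0.4885, 0.1938, 0.3507]
eef_rot: [-0.102, 0.78, 0.613, -0.079]
wrist_force: [1.2, 0.3, -0.2]
opening: 0.601
grasp_force: 0.0
eef_pos: [0.513, 0.1876, 0.4478]
wrist_force: [1.6, 0.3, 0.6]
eef_pos: [0.5204, 0.1858, 0.476]
wrist_force: [-0.1, -0.5, 0.3]
```

View pics/f5.png

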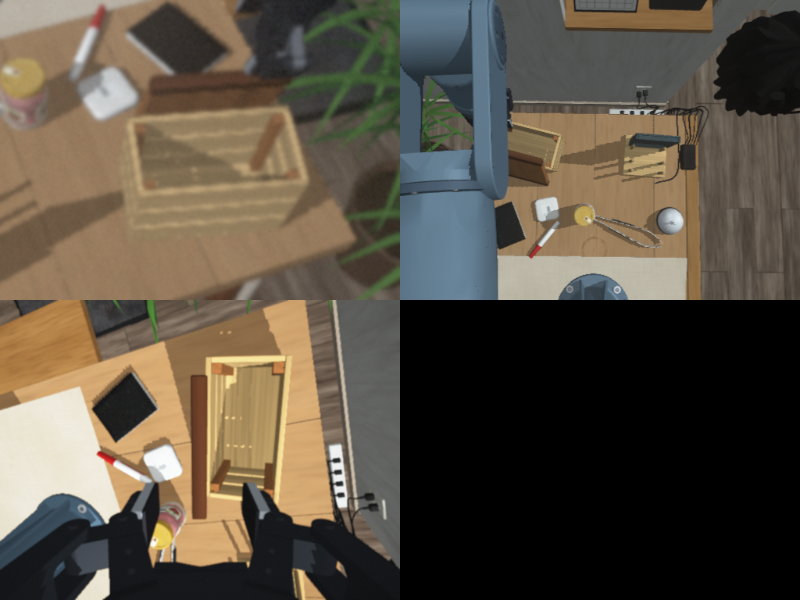

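The board rests against the crate in all three views, and the tray is still in the rack. In the wrist view the board's top edge runs (199,376) to (199,517). I'll check centring and lean from that.

Run:
```python
from pl import *
p=ctrl.camera_params('wrist'); W=tool()@p['tool_from_camera']
def g(q,z): v=ray(p['mtx'],W,np.array([q[0],q[1]-300])*1.28,z); return np.round([(v-f)@n*1000,(v-f)@uc*1000])
for q in [(191,376),(207,376),(191,517),(207,517)]: print('top edge n,u',g(q,.216))
for q in [(207,357),(207,495),(272,500),(291,356)]: print('crate n,u',g(q,.13))
print(ctrl.get_obs()['time_s'])
```

```text
top edge n,u [ 6. 73.]
top edge n,u [21. 73.]
top edge n,u [  4. -75.]
top edge n,u [ 22. -72.]
crate n,u [ 0. 97.]
crate n,u [  1. -90.]
crate n,u [ 91. -86.]
crate n,u [98. 96.]
8.8167
```

```bash
python3 -c "
from bench import ctrl
print(ctrl.hand_in())"
```

```text
the job is handed in; nothing more can be done
None
```

The board is leaning on the crate's robot side at about 15°, centred to within about 1 mm and square to it, with the tray still in the rack and the crate not visibly moved; I handed it in at about 9 s, and no verdict was returned.

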